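# Fill the empty bays of the charging rack

### The arm

A 7-joint arm with a two-finger parallel gripper is mounted at the origin on a cart in front of the work surface, level with it; the furniture and walls round the work are solid. World frame = base frame: x ahead of the robot, y to its left, z up, the work surface at z = 0. Lengths are in m, angles in rad, forces in N, time in s.
With the tool pointing down it reaches from about 0.425 to 0.925 m from the base axis. Payload 6.8 kg.
Tool frame: the origin (TCP) lies between the finger pads; the fingertips stand r.tips_ahead ahead of it and the grasp point (between the pads) lies 5 mm behind it (r.tips_ahead is the distance from the TCP to the fingertips, in m); z points along the fingers, y is the line along which they close (so a half turn about z gives the same grasp; the last joint's range is limited). The gripper opens to 85 mm and grips with 20 to 120 N. Pads are 22 mm wide; open, the fingers measure 114 mm over their backs; the gripper's body (76 mm by 85 mm) begins 54 mm behind the grasp point. The pads swing forward as they close: fully open they stand 13 mm farther back than shut.
Start: joints at [-1.233, 0.477, 0.022, 1.555, -0.011, 1.109, -0.083], TCP at [0.291, 0.609, 0.245] pointing down, gripper open.
Joint ranges: [-2.96, 2.96], [-0.34, 2.1], [-1.41, 1.46], [0.24, 2.44], [-1.37, 4.51], [0.17, 1.92], [-2.96, 2.96]. Speed limits (rad/s): [2.39, 2.39, 3.14, 3.14, 3.14, 3.14, 3.14].

### API

Orientations are given as a rotation vector (axis times angle).
In Python, from bench import r gives the robot as it stands.
- The arm moves only by the tool move_arm, never from a script. Its argument "rows" is one flat list of numbers, 4 for each row, row after row: the shift along the tool's x, y, z in cm, then the turn about the tool's z in degrees. In form: [tx, ty, tz, twist, tx, ty, tz, twist, ...]. A call has 1 to 10 rows; each row is the pose to reach, as a shift and turn from the pose commanded when the call began, along the tool's axes at that moment; what a row does not reach only later rows make up. A row lasts 1/8 s, in which the tool goes at most 62.5 mm and 10.7 degrees, less where a joint would pass 70% of its speed; a pose out of reach is approached as far as the arm can. A call with a gripper value outside its range is refused whole. "fingers" is the opening, from 0 (shut) to 1 (fully open), set as the call begins (left out, the last holds). The fingers move at their own pace and stop on an object; "newtons" is the grip in N (left out, the last holds). Time passes only in rows, so rows that repeat a pose let the fingers close. It gives the time, the measured TCP pose, the force, the opening and the grip force at its end, in the units of the state.
- r.get_obs(): the state, without advancing time (a new reading comes with each control period).
- r.grab_frame(name): name is "scene" or "side" or "wrist"; returns the picture (420x560x3 uint8, blue, green, red); there is no depth.
- r.camera_params(name): a dict with "fx", "fy", "cx", "cy" (pixels), "k1" (the pictures are not rectified: a ray, as slopes to the right and down, at radius r is drawn at 1 + k1 r^2 times it, then the intrinsics apply), "world_from_camera" (4x4, takes a point from camera to world coordinates). Camera axes: x right, y down, z forward; pixel columns grow to the right and rows downward; lengths in m; the calibration is good to about 2 mm. A picture is of the moment at which its call begins: read the wrist's pose just before it. camera_params takes no time and is no camera call; for the wrist camera it gives the pose at the moment of the call.
- r.hand_in(): hands the job in; it is judged then, once.
The state is a dict: "clock": time; "joints": joint angles; "qvel": joint speeds; "tau": joint torques, N m; "tcp_pos": TCP position; "orientation": TCP orientation; "contact_force": force on the tool from outside, world axes, zero at the start; "moment": the same for the moment, N m; "grip_width": finger opening in m; "gripper_force": force on a finger pad.
Only numpy, scipy, OpenCV 4.12 (cv2) and the standard library are available. Lean on these libraries where they do the work, as an engineer would, in place of code of your own. Each camera call takes 0.05 s, during which the arm holds its last target. There are 200 camera calls.

### The job

Two bays of the battery charging rack are empty: put the two spare packs from the worktop into them, each with its orange contact end against the sprung contact under the hood and its other end down behind the end stop, fully home, flat and label up. Work the packs in without forcing the rack, leave the two packs that are already fitted alone, and do not knock the red jar or the oil bottle out of place.

Things in the scene. Friction and masses are not known exactly. Their poses are not given: they have to be found in the camera images.
- rack_base: flat grey rack base 240 x 170, 17 high, fixed; origin: centre of its underside, x along the bays to the sprung contacts
- bay_1: one of 4 equal grey bays, 60 mm apart on the rack. Origin: centre of its underside; x along the bay to the sprung contact, z up. Floor at z = 6 mm. End stop: inner face x = -62, top z = 18. Side walls: inner y = +/-18, x = -62 to 46, top z = 16. Hood: x = 46 to 80, underside of roof z = 44, top 49. A pack at home: flat on the floor, contact end at x = 56
- contact_1 (a joint): sprung contact under the hood of bay_1, 28 wide, z = 10 to 24 mm in the frame of bay_1, its face at x = 50 mm when free; value: metres pushed in (towards x), 0 free to 0.016 at its end; it pushes back with 4 N when free and 0.8 N more per mm; about 0.006 with a pack home
- bay_2: one of 4 equal grey bays, 60 mm apart on the rack. Origin: centre of its underside; x along the bay to the sprung contact, z up. Floor at z = 6 mm. End stop: inner face x = -62, top z = 18. Side walls: inner y = +/-18, x = -62 to 46, top z = 16. Hood: x = 46 to 80, underside of roof z = 44, top 49. A pack at home: flat on the floor, contact end at x = 56
- contact_2 (a joint): sprung contact under the hood of bay_2, 28 wide, z = 10 to 24 mm in the frame of bay_2, its face at x = 50 mm when free; value: metres pushed in (towards x), 0 free to 0.016 at its end; it pushes back with 4 N when free and 0.8 N more per mm; about 0.006 with a pack home
- bay_3: one of 4 equal grey bays, 60 mm apart on the rack. Origin: centre of its underside; x along the bay to the sprung contact, z up. Floor at z = 6 mm. End stop: inner face x = -62, top z = 18. Side walls: inner y = +/-18, x = -62 to 46, top z = 16. Hood: x = 46 to 80, underside of roof z = 44, top 49. A pack at home: flat on the floor, contact end at x = 56
- contact_3 (a joint): sprung contact under the hood of bay_3, 28 wide, z = 10 to 24 mm in the frame of bay_3, its face at x = 50 mm when free; value: metres pushed in (towards x), 0 free to 0.016 at its end; it pushes back with 4 N when free and 0.8 N more per mm; about 0.006 with a pack home
- bay_4: one of 4 equal grey bays, 60 mm apart on the rack. Origin: centre of its underside; x along the bay to the sprung contact, z up. Floor at z = 6 mm. End stop: inner face x = -62, top z = 18. Side walls: inner y = +/-18, x = -62 to 46, top z = 16. Hood: x = 46 to 80, underside of roof z = 44, top 49. A pack at home: flat on the floor, contact end at x = 56
- contact_4 (a joint): sprung contact under the hood of bay_4, 28 wide, z = 10 to 24 mm in the frame of bay_4, its face at x = 50 mm when free; value: metres pushed in (towards x), 0 free to 0.016 at its end; it pushes back with 4 N when free and 0.8 N more per mm; about 0.006 with a pack home
- pack_a: battery pack, a charcoal bar 118 long x 32 wide x 30 high with an orange cap and brass pads on its contact end and a white label and finger ridges on top, 0.2 kg. Origin: centre of its underside; x points along it to the contact end, z up; already fitted in a bay
- pack_b: battery pack, a charcoal bar 118 long x 32 wide x 30 high with an orange cap and brass pads on its contact end and a white label and finger ridges on top, 0.2 kg. Origin: centre of its underside; x points along it to the contact end, z up; already fitted in a bay
- spare_1: battery pack, a charcoal bar 118 long x 32 wide x 30 high with an orange cap and brass pads on its contact end and a white label and finger ridges on top, 0.2 kg. Origin: centre of its underside; x points along it to the contact end, z up; spare, lying loose on the worktop
- spare_1_contacts (a point): centre of the contact end face of spare_1, 59 mm along x and 15 mm above its origin
- spare_2: battery pack, a charcoal bar 118 long x 32 wide x 30 high with an orange cap and brass pads on its contact end and a white label and finger ridges on top, 0.2 kg. Origin: centre of its underside; x points along it to the contact end, z up; spare, lying loose on the worktop
- spare_2_contacts (a point): centre of the contact end face of spare_2, 59 mm along x and 15 mm above its origin
- jar: red sample jar with a blue lid, 54 across and 67 high; origin: centre of its underside
- oil_bottle: small white bottle with a red pointed cap, 38 across and 118 high; origin: centre of its underside

How it is judged:
By the outcome, as a careful person would: the job done as asked, in the order asked, and still so for the second after the job is handed in, with the robot touching nothing.
It also fails if it takes over 67 s, if anything falls off the work surface, if the arm or the gripper's body presses on something with over 40 N, if the wrist force passes 120 N, or if a joint passes its speed limit or range.

## Working session

There is one attempt and no reset: what is moved stays moved. The work goes in short steps, Python scripts to look and compute and a tool call to move; the robot and the scene stay as the last step left them, time stands still between calls to the robot, and variables do not carry over. Pictures are saved under pics/ and viewed, at most 10 in all, crops included, and the job is handed in when it is done.

Besides the shell and the picture viewer there is one more tool, called after ">>>" in YAML: its name, and indented under it one key for each argument. move_arm: Moves the arm, as the interface text tells. Its arguments: {"type":"object","properties":{"rows":{"type":"array"},"fingers":{"type":"number"},"newtons":{"type":"number"}},"required":["rows"]}

```bash
mkdir -p pics; ls; python3 - <<'E'
from bench import r
import cv2,numpy as np
o=r.get_obs();print({k:np.round(v,3) for k,v in o.items()},r.tips_ahead)
a=[r.grab_frame(n) for n in("scene","side","wrist")]
for n,i in zip(("scene","side","wrist"),a): cv2.imwrite(f"pics/{n}0.png",i); p=r.camera_params(n);print(n,p)
E
```

```text
pics
{'clock': np.float64(0.0), 'joints': array([-1.233,  0.478,  0.022,  1.556, -0.011,  1.109, -0.083]), 'qvel': array([-0.001, -0.001,  0.001,  0.001,  0.001, -0.   , -0.001]), 'tau': array([-0.0000e+00, -5.9646e+01,  1.6080e+00, -2.8119e+01,  1.2000e-02,
        9.0000e-03,  0.0000e+00]), 'tcp_pos': array([0.291, 0.609, 0.244]), 'orientation': array([-6.940e-01, -3.064e+00,  3.000e-03]), 'contact_force': array([0.292, 1.508, 0.149]), 'moment': array([-0.029, -0.01 ,  0.028]), 'gripper_force': np.float64(0.0), 'grip_width': np.float64(0.086)} 0.014
scene {'fx': 422.41684931184153, 'fy': 422.41684931184153, 'cx': 273.84011674736166, 'cy': 210.69774521335447, 'k1': -0.0663006264547553, 'world_from_camera': array([[-7.39366061e-01, -3.06152880e-01,  5.99673446e-01,
        -1.42160643e-01],
       [-6.73303036e-01,  3.34971996e-01, -6.59133358e-01,
         6.74837922e-01],
       [ 9.21764653e-04, -8.91102786e-01, -4.53800589e-01,
         5.55009435e-01],
       [ 0.00000000e+00,  0.00000000e+00,  0.00000000e+00,
         1.00000000e+00]])}
side {'fx': 526.3129759485485, 'fy': 526.3129759485485, 'cx': 279.16744484108546, 'cy': 215.90966159222842, 'k1': -0.12497209769999598, 'world_from_camera': array([[-0.97670757,  0.15887196, -0.14422904,  0.71336472],
       [ 0.21381844,  0.66422431, -0.71630143,  1.07607704],
       [-0.01799978, -0.73045586, -0.68272267,  1.14296584],
       [ 0.        ,  0.        ,  0.        ,  1.        ]])}
wrist {'fx': 344.2159768642307, 'fy': 344.2159768642307, 'cx': 282.2595048440469, 'cy': 208.92156158238922, 'k1': 0.027075274832395958, 'world_from_camera': array([[ 0.43122029,  0.86006655,  0.2726437 ,  0.22161623],
       [ 0.90224225, -0.4101121 , -0.13329288,  0.64272235],
       [-0.00282627,  0.30346926, -0.95283704,  0.37341212],
       [ 0.        ,  0.        ,  0.        ,  1.        ]])}
```

View pics/scene0.png

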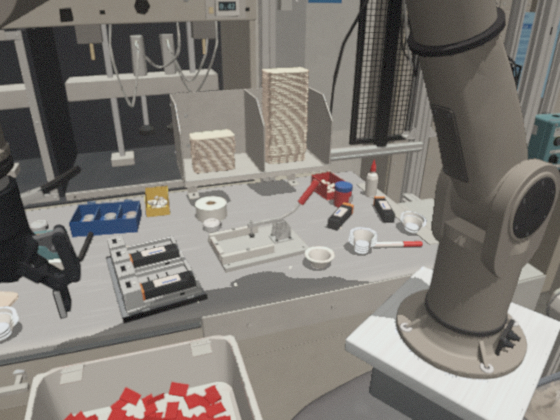

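View pics/side0.png

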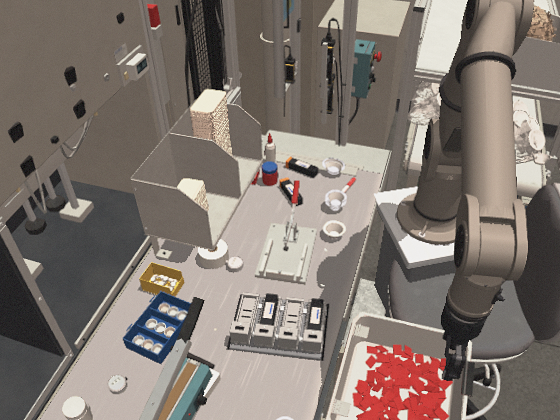

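```bash
cat > h.py <<'E'
import cv2,numpy as np
from bench import r
def ray(p,uv):
    x=(np.array(uv,float)-[p['cx'],p['cy']])/[p['fx'],p['fy']]
    u=x.copy()
    for _ in range(20): u=x/(1+p['k1']*(u@u))
    T=p['world_from_camera'];return T[:3,3],T[:3,:3]@[u[0],u[1],1]
def onz(p,uv,z):
    c,d=ray(p,uv);return c+d*(z-c[2])/d[2]
def tri(obs):
    A=np.zeros((3,3));b=np.zeros(3)
    for p,uv in obs:
        c,d=ray(p,uv);d=d/np.linalg.norm(d);M=np.eye(3)-np.outer(d,d);A+=M;b+=M@c
    return np.linalg.solve(A,b)
def proj(p,X):
    T=p['world_from_camera'];q=T[:3,:3].T@(np.array(X)-T[:3,3]);u=q[:2]/q[2];u=u*(1+p['k1']*(u@u))
    return u*[p['fx'],p['fy']]+[p['cx'],p['cy']]
E
python3 - <<'E'
import cv2,numpy as np
a=cv2.imread('pics/scene0.png');b=cv2.imread('pics/side0.png')
f=lambda i,x,y,w,h:cv2.resize(i[y:y+h,x:x+w],(400,300),interpolation=cv2.INTER_CUBIC)
cv2.imwrite('pics/c1.png',np.vstack([np.hstack([f(a,100,225,120,90),f(a,310,150,120,90)]),np.hstack([f(b,220,280,120,90),f(b,245,130,120,90)])]))
for i in(a,b):
    h=cv2.cvtColor(i,cv2.COLOR_BGR2HSV);m=cv2.inRange(h,(7,130,90),(19,255,255))
    n,_,s,c=cv2.connectedComponentsWithStats(m)
    for k in range(1,n):
        if s[k,4]>8:print(s[k],c[k].round(1))
    print()
E
```

```text
[342 202  11   6  24] [346.8 203.8]
[142 288   4  12  21] [143.3 293.7]

[286 157   6  11  28] [287.8 161.8]
[280 178   9   9  25] [282.9 180.4]
[140 263  42  31 583] [157.9 277.5]
[172 278  12  18  58] [178.2 287. ]
[165 281   5   5  10] [167.4 283.2]
```

View pics/c1.png

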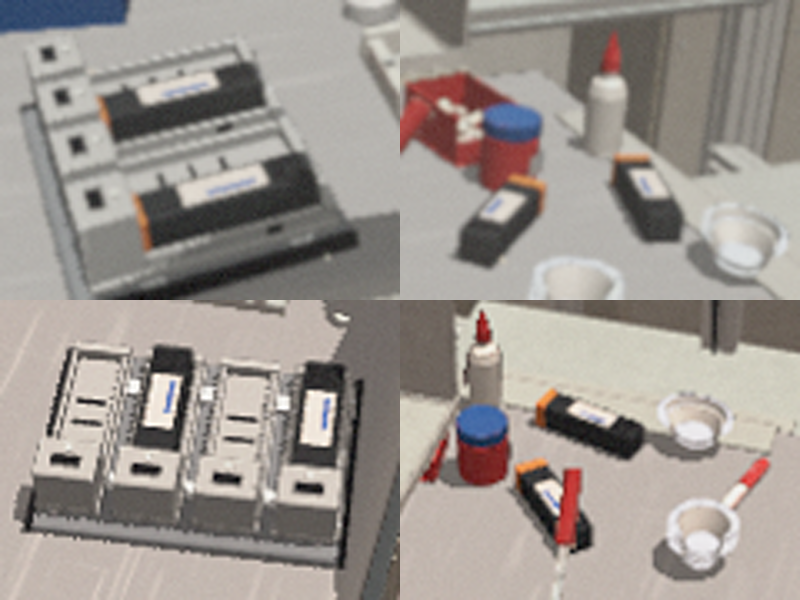

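```bash
python3 - <<'E'
from h import *
ps,pd=r.camera_params('scene'),r.camera_params('side')
S=[(48,53),(64,97),(83,145),(95,198)];D=[(65,459),(143,468),(226,478),(309,487)]
fs=lambda q,x,y:(x+q[0]*.3,y+q[1]*.3)
for s,d in zip(S,D):
    s=fs(s,100,225);d=fs((d[0],d[1]-300),220,280);print('slot',tri([(ps,s),(pd,d)]).round(4),onz(ps,s,.066).round(3),onz(pd,d,.066).round(3))
a=lambda q:fs((q[0]-400,q[1]),310,150); b=lambda q:fs((q[0]-400,q[1]-300),245,130)
for n,q in dict(A_lab=(503,207),A_capL=(512,180),A_capR=(545,185),A_backL=(463,235),A_backR=(492,243),B_lab=(650,180),B_cL=(614,163),B_cR=(647,157),B_backL=(645,213),B_backR=(680,209)).items(): print(n,onz(ps,a(q),.03).round(3))
for n,q in dict(A_lab=(540,497),A_cL=(516,468),A_cR=(542,460),B_lab=(592,413),B_cTop=(553,390),B_cBot=(537,416),B_backT=(643,425),B_backB=(630,445),A_back=(580,515)).items(): print('side',n,onz(pd,b(q),.03).round(3))
print('jar',onz(ps,a((512,120)),.067),onz(pd,b((483,420)),.067)); print('bot',tri([(ps,a((614,35))),(pd,b((482,313)))]))
E
```

```text
slot [0.6669 0.3183 0.0672] [0.668 0.318 0.066] [0.667 0.317 0.066]
slot [0.6122 0.3376 0.0652] [0.61  0.339 0.066] [0.612 0.337 0.066]
slot [0.5547 0.3583 0.0646] [0.553 0.359 0.066] [0.555 0.36  0.066]
slot [0.4983 0.3824 0.0675] [0.5   0.382 0.066] [0.498 0.381 0.066]
A_lab [ 0.411 -0.205  0.03 ]
A_capL [ 0.434 -0.252  0.03 ]
A_capR [ 0.408 -0.263  0.03 ]
A_backL [ 0.407 -0.143  0.03 ]
A_backR [ 0.382 -0.148  0.03 ]
B_lab [ 0.347 -0.332  0.03 ]
B_cL [ 0.387 -0.341  0.03 ]
B_cR [ 0.372 -0.372  0.03 ]
B_backL [ 0.319 -0.274  0.03 ]
B_backR [ 0.301 -0.3    0.03 ]
side A_lab [ 0.426 -0.211  0.03 ]
side A_cL [ 0.439 -0.261  0.03 ]
side A_cR [ 0.411 -0.267  0.03 ]
side B_lab [ 0.343 -0.331  0.03 ]
side B_cTop [ 0.373 -0.379  0.03 ]
side B_cBot [ 0.4   -0.339  0.03 ]
side B_backT [ 0.297 -0.299  0.03 ]
side B_backB [ 0.318 -0.27   0.03 ]
side A_back [ 0.394 -0.176  0.03 ]
jar [ 0.45989719 -0.28573892  0.067     ] [ 0.4639775  -0.29838604  0.067     ]
bot [ 0.4398947  -0.41386394  0.11547929]
```

```bash
cat >> h.py <<'E'
from scipy.spatial.transform import Rotation as Ro
def go(X,ang=None):
    "X world TCP target, ang: desired tool-x heading (deg) -> tx ty tz cm, twist deg"
    o=r.get_obs();R=Ro.from_rotvec(o['orientation']).as_matrix()
    d=R.T@(np.array(X)-o['tcp_pos'])*100
    h=np.degrees(np.arctan2(R[1,0],R[0,0]));t=0 if ang is None else (h-ang+180)%360-180
    print('heading',h.round(2),'tilt',R[:,2].round(3),'move',d.round(2),'twist',round(t,1))
E
python3 - <<'E'
from h import *
ps,pd=r.camera_params('scene'),r.camera_params('side')
print(tri([(ps,(314,181)),(pd,(296,182.5))]),tri([(ps,(301,204)),(pd,(294.5,202))]))
for p in [(.55,.15,.245),(.47,-.1,.3),(.385,-.265,.3)]: go(p,154.4)
E
```

```text
[ 0.42463107 -0.0932608   0.15251886] [ 0.43659383 -0.06308876  0.09982943]
heading 154.46 tilt [-0.    -0.001 -1.   ] move [-43.15 -30.21   0.  ] twist 0.1
heading 154.46 tilt [-0.    -0.001 -1.   ] move [-46.71 -56.22  -5.46] twist 0.1
heading 154.46 tilt [-0.    -0.001 -1.   ] move [-46.16 -74.77  -5.43] twist 0.1
```

>>> move_arm:
  rows: [-43,-30,-3,10,-43,-30,-5.5,20,-43,-30,-5.5,39,-43,-30,-5.5,39,-43,-30,-5.5,39,-43,-30,-5.5,39,-43,-30,-5.5,39,-43,-30,-5.5,39,-46.5,-56,-5.5,39,-46.5,-56,-5.5,39]

```text
clock: 1.4
tcp_pos: [0.5061, 0.0529, 0.2984]
orientation: [1.678, 2.656, -0.001]
contact_force: [1.5, -0.3, 1.0]
grip_width: 0.0855
gripper_force: 0.0
```

```bash
python3 - <<'E'
from h import *
print(r.get_obs()['joints'].round(2))
go((.47,-.1,.3),115);go((.4,-.25,.3),115)
E
```

```text
[-0.6   0.15  0.42  1.9  -0.07  1.1   0.29]
heading 115.42 tilt [-0. -0. -1.] move [-12.26  -9.82  -0.15] twist 0.4
heading 115.42 tilt [-0. -0. -1.] move [-22.81 -22.59  -0.14] twist 0.4
```

>>> move_arm:
  rows: [-12,-10,0,0,-12,-10,0,0,-12,-10,0,0,-23,-22.5,0,0,-23,-22.5,0,0,-23,-22.5,0,0,-23,-22.5,0,0,-23,-22.5,0,0,-23,-22.5,0,0]

```text
clock: 2.52
tcp_pos: [0.4028, -0.2479, 0.2984]
orientation: [-1.674, -2.658, -0.0]
contact_force: [-0.3, -0.8, 0.4]
grip_width: 0.0853
gripper_force: 0.0
```

```bash
python3 - <<'E'
from h import *
o=r.get_obs();p=r.camera_params('wrist');i=r.grab_frame('wrist');cv2.imwrite('pics/w1.png',i)
np.save('w1.npy',p,allow_pickle=True);print(o['tcp_pos'],o['joints'].round(2),r.tips_ahead)
E
```

```text
[ 0.40281834 -0.24792244  0.29844118] [-0.21  0.08  0.68  1.99 -0.06  1.09  0.94] 0.014
```

View pics/w1.png

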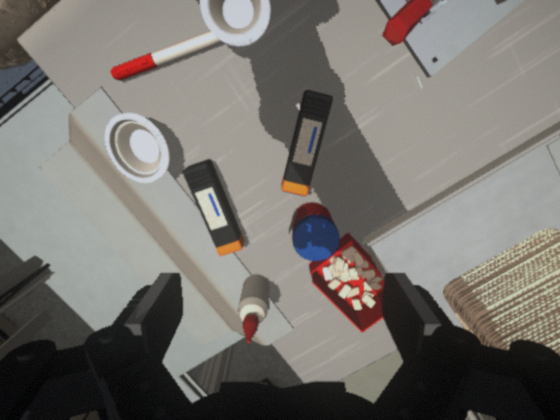

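```bash
python3 - <<'E'
from h import *
p=np.load('w1.npy',allow_pickle=True).item();i=cv2.imread('pics/w1.png');h=cv2.cvtColor(i,cv2.COLOR_BGR2HSV)
for n,(x0,y0,x1,y1),vm in (('B',(175,150,250,265),75),('A',(275,80,340,205),55)):
    m=np.zeros(i.shape[:2],np.uint8)
    s=(h[...,2]<vm)|cv2.inRange(h,(5,120,60),(22,255,255)).astype(bool)
    m[y0:y1,x0:x1]=s[y0:y1,x0:x1]*255
    m=cv2.morphologyEx(m,cv2.MORPH_OPEN,np.ones((3,3)))
    c=max(cv2.findContours(m,0,2)[0],key=cv2.contourArea);c=cv2.convexHull(c);rc=cv2.minAreaRect(c)
    q=cv2.boxPoints(rc);print(n,rc,q.round(0).tolist())
    print([onz(p,u,.03)[:2].round(4).tolist() for u in q], onz(p,rc[0],.03).round(4))
    o=np.zeros_like(m);o[y0:y1,x0:x1]=cv2.inRange(h,(5,120,60),(22,255,255))[y0:y1,x0:x1];M=cv2.moments(o);u=(M['m10']/M['m00'],M['m01']/M['m00']);print('cap',u,onz(p,u,.03).round(4))
E
```

```text
B ((214.23760986328125, 207.60711669921875), (96.11809539794922, 31.006446838378906), 67.79651641845703) [[182.0, 169.0], [210.0, 157.0], [247.0, 246.0], [218.0, 258.0]]
[[0.2975, -0.2986], [0.3225, -0.2714], [0.4054, -0.3556], [0.3791, -0.3861]] [ 0.3495 -0.3261  0.03  ]
cap (229.696, 247.084) [ 0.3866 -0.3659  0.03  ]
A ((305.49871826171875, 142.6049346923828), (29.572120666503906, 104.036865234375), 14.743562698364258) [[278.0, 189.0], [304.0, 89.0], [333.0, 96.0], [307.0, 197.0]]
[[0.4091, -0.272], [0.3867, -0.1578], [0.4184, -0.1512], [0.4439, -0.2655]] [ 0.4139 -0.209   0.03  ]
cap (294.6689189189189, 187.57432432432432) [ 0.4261 -0.2616  0.03  ]
```

```bash
python3 - <<'E'
from h import *
go((.4114,-.197,.0255),101.8)
p=np.load('w1.npy',allow_pickle=True).item()
for u in [(168,150),(165,170),(106,150),(270,15),(200,15)]: print(onz(p,u,.03).round(3))
E
```

```text
heading 115.6 tilt [-0.  0. -1.] move [ 4.22  2.98 27.3 ] twist 13.8
[ 0.276 -0.285  0.03 ]
[ 0.28  -0.308  0.03 ]
[ 0.212 -0.315  0.03 ]
[ 0.323 -0.11   0.03 ]
[ 0.259 -0.141  0.03 ]
```

>>> move_arm:
  rows: [4.2,3,6,10,4.2,3,12,13.8,4.2,3,18,13.8,4.2,3,22,13.8,4.2,3,25,13.8,4.2,3,27.3,13.8,4.2,3,27.3,13.8,4.2,3,27.3,13.8]
  fingers: 0.7
  newtons: 35

```text
clock: 3.58
tcp_pos: [0.4118, -0.1983, 0.0262]
orientation: [1.983, 2.436, 0.001]
contact_force: [-0.5, 0.4, 0.1]
grip_width: 0.0594
gripper_force: 0.0
```

>>> move_arm:
  rows: [0,0,0,0,0,0,0,0,0,0,0,0,0,0,0,0,0,0,0,0,0,0,0,0]
  fingers: 0

```text
clock: 4.32
tcp_pos: [0.412, -0.1984, 0.0266]
orientation: [1.983, 2.435, 0.002]
contact_force: [-0.2, 0.7, 7.0]
grip_width: 0.031
gripper_force: 34.6
```

```bash
python3 - <<'E'
from h import *
o=r.get_obs();print(o['tcp_pos'],o['contact_force'].round(1),r.tips_ahead)
go((.4114,-.197,.0255),101.8);go((.52,0.05,.29),-110.5);go((.60,.22,.29),-110.5)
p=r.camera_params('wrist');i=r.grab_frame('wrist');cv2.imwrite('pics/w2.png',i);np.save('w2.npy',p,allow_pickle=True)
E
```

```text
[ 0.41203783 -0.19842541  0.02662537] [-0.2  0.7  7. ] 0.014
heading 101.69 tilt [ 0.002  0.    -1.   ] move [ 0.15 -0.03  0.11] twist -0.1
heading 101.69 tilt [ 0.002  0.    -1.   ] move [ 22.13  15.66 -26.32] twist -147.8
heading 101.69 tilt [ 0.002  0.    -1.   ] move [ 37.16  26.93 -26.3 ] twist -147.8
```

>>> move_arm:
  rows: [0,0,-6,0,0,0,-12,0,0,0,-18,0,0,0,-24,0,3,2,-26.3,-10,8,6,-26.3,-20,13,9,-26.3,-30,18,12.6,-26.3,-40,22,15.7,-26.3,-50,22,15.7,-26.3,-60]

```text
clock: 5.62
tcp_pos: [0.5211, 0.0538, 0.2883]
orientation: [-0.48, -3.104, -0.001]
contact_force: [0.1, -0.7, -1.6]
grip_width: 0.0307
gripper_force: 36.7
```

```bash
python3 - <<'E'
from h import *
o=r.get_obs();print(o['joints'].round(2),o['contact_force'].round(1))
go((.57,0.10,.29),-110.5);go((.60,.15,.29),-110.5)
E
```

```text
[-0.61  0.19  0.45  1.89 -0.09  1.09  1.14] [ 0.1 -0.7 -1.6]
heading 162.42 tilt [-0.     0.001 -1.   ] move [-3.27  5.88 -0.16] twist -87.1
heading 162.42 tilt [-0.     0.001 -1.   ] move [-4.62 11.55 -0.16] twist -87.1
```

>>> move_arm:
  rows: [-2,6,-2,-10,-4,12,-3,-20,-5,18,-3,-30,-6,24,-3,-40,-7,30,-3,-50,-7,33,-3,-60,-7,33,-3,-70,-7,33,-3,-80,-7,33,-3,-87,-7,33,-3,-87]

```text
clock: 6.88
tcp_pos: [0.6905, 0.3396, 0.3184]
orientation: [1.769, -2.595, 0.0]
contact_force: [0.2, 0.7, -2.0]
grip_width: 0.0309
gripper_force: 36.6
```

```bash
python3 - <<'E'
from h import *
o=r.get_obs();print(o['tcp_pos'],o['joints'].round(2),o['contact_force'].round(1),o['grip_width'])
p=r.camera_params('wrist');i=r.grab_frame('wrist');np.save('w3.npy',p,allow_pickle=True)
for X in [(.667,.318,.066),(.645,.259,.023)]:print(proj(p,X))
cv2.imwrite('pics/w3.png',cv2.resize(i,(800,600),interpolation=cv2.INTER_CUBIC));cv2.imwrite('pics/w3r.png',i)
E
```

```text
[0.69045194 0.33961153 0.31841805] [-0.59  0.6   0.09  1.2  -0.05  1.35  2.27] [ 0.2  0.7 -2. ] 0.030892360432151805
[295.23786648 146.05323307]
[293.59569342  86.35050592]
```

View pics/w3.png

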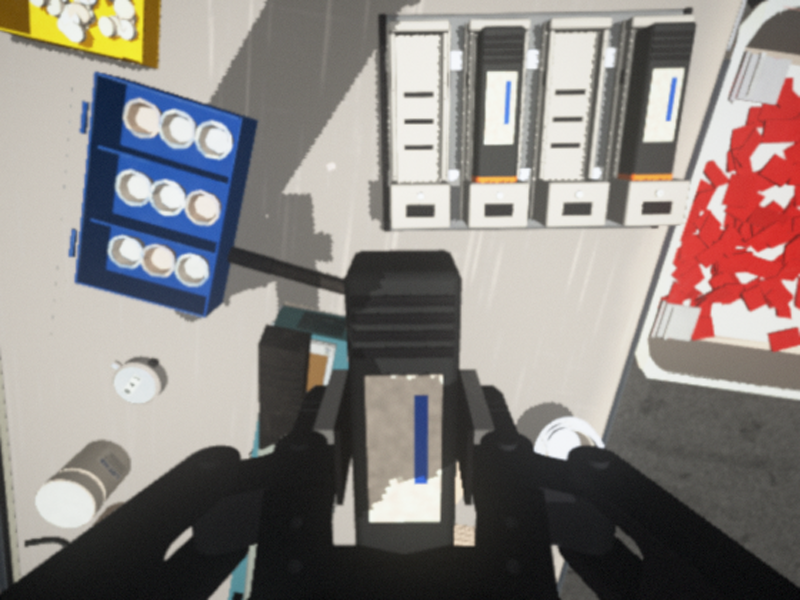

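```bash
python3 - <<'E'
from h import *
p=np.load('w3.npy',allow_pickle=True).item();i=cv2.imread('pics/w3r.png');g=cv2.cvtColor(i,cv2.COLOR_BGR2GRAY)
P=[]
for k,(x,y) in enumerate([(420,210),(497,210),(576,209),(655,208)]):
    x,y=int(x/1.4286),int(y/1.4286);w=g[y-10:y+10,x-15:x+15];m=(w<90).astype(np.uint8);n,_,s,c=cv2.connectedComponentsWithStats(m)
    j=1+np.argmin([np.hypot(*(c[q]-[15,10])) if s[q,4]>15 else 99 for q in range(1,n)]);u=c[j]+[x-15,y-10]
    P.append(onz(p,u,.066)[:2]);print(u.round(1),s[j],P[-1].round(4))
P=np.array(P);d=(P[0]-P[3])/np.linalg.norm(P[0]-P[3]);print('pitch',np.linalg.norm(P[0]-P[3])/3)
bx=np.array([-d[1],d[0]]);ang=np.degrees(np.arctan2(bx[1],bx[0]));print('bayx',bx,ang)
f=lambda u,z:(np.array(onz(p,np.array(u)/1.42857,z)[:2])-P[0])@np.array([bx,-d]).T
print('rel slot0 (bayx, bayy): hood front',[f(u,.066).round(4) for u in[(391,184),(449,182),(391,229),(449,228)]])
print('stop top inner/outer, floor edges',[f(u,.035).round(4) for u in[(397,34),(440,33),(390,20)]], [f(u,.023).round(4) for u in [(397,100),(440,100)]])
print('fitted pack1 top back edge',f((500,28),.059),'label',f((503,107),.059))
T=lambda a:(np.array(onz(p,np.array(a)/1.42857,.322)))
print('held label z.322',T((366,376)),T((442,376)),T((368,523)),T((440,523)))
go((.6,.3,.3),ang+180)
# side and scene check images
for n in('scene','side'):cv2.imwrite(f'pics/{n}3.png',r.grab_frame(n))
E
```

```text
[293.5 147.4] [  7   8  18   7 111] [0.6693 0.3187]
[348.3 146.6] [  8   8  18   7 111] [0.613  0.3399]
[403.7 146. ] [  7   7  18   7 121] [0.5566 0.3615]
[459.3 145. ] [  7   7  19   7 127] [0.5004 0.3827]
pitch 0.060181875508771736
bayx [0.35451517 0.93505026] 69.23626688441628
rel slot0 (bayx, bayy): hood front [array([-0.0202, -0.0214]), array([-0.0211,  0.0224]), array([ 0.014 , -0.0221]), array([0.0137, 0.023 ])]
stop top inner/outer, floor edges [array([-0.1266, -0.0156]), array([-0.1268,  0.0165]), array([-0.1358, -0.0206])] [array([-0.0821, -0.0164]), array([-0.0817,  0.018 ])]
fitted pack1 top back edge [-0.12484013  0.05680972] label [-0.0735818   0.06171337]
held label z.322 [0.69543505 0.3221139  0.322     ] [0.67554925 0.3299268  0.322     ] [0.71421976 0.36870984 0.322     ] [0.69342121 0.37689033 0.322     ]
heading -111.5 tilt [-0. -0. -1.] move [7.01 6.96 1.86] twist -0.7
```

```bash
cat >> h.py <<'E'
BX=np.array([.3545,.9351]);
def bay(k,x,z,y=0):
    "bay 0=far .. 3=near; mm in bay frame -> world"
    o=np.array([.6454,.2572])+k*.0601*np.array([-.9351,.3545])
    return np.r_[o+BX*x/1e3+y/1e3*np.array([-.9351,.3545]),.017+z/1e3]
E
python3 - <<'E'
from h import *
p=np.load('w3.npy',allow_pickle=True).item();pd=r.camera_params('side')
print('tab',tri([(p,(319.2,42)),(pd,(259.9,305.5))]))
for x,z in((-38,100),(-38,52)):go(bay(0,x,z),-110.76)
E
```

```text
tab [0.60089669 0.22581781 0.01936256]
heading -111.47 tilt [-0. -0. -1.] move [13.14  1.13 20.16] twist -0.7
heading -111.47 tilt [-0. -0. -1.] move [13.13  1.13 24.96] twist -0.7
```

>>> move_arm:
  rows: [6,1.1,0,-0.7,12,1.1,2,-0.7,13.1,1.1,7,-0.7,13.1,1.1,12,-0.7,13.1,1.1,17,-0.7,13.1,1.1,20.2,-0.7,13.1,1.1,20.2,-0.7,13.1,1.1,20.2,-0.7]

```text
clock: 8.02
tcp_pos: [0.634, 0.2224, 0.1183]
orientation: [-1.785, 2.582, -0.001]
contact_force: [-0.1, -0.7, -1.3]
grip_width: 0.0313
gripper_force: 36.6
```

```bash
python3 - <<'E'
from h import *
o=r.get_obs();print(o['tcp_pos'],o['contact_force'].round(1))
p=r.camera_params('wrist');i=r.grab_frame('wrist');np.save('w4.npy',p,allow_pickle=True)
s=r.grab_frame('side')
cv2.imwrite('pics/w4.png',np.hstack([cv2.resize(i[40:340,120:420],(400,400),interpolation=2),cv2.resize(s[260:380,210:330],(400,400),interpolation=2)]));cv2.imwrite('pics/w4r.png',i)
for x,z in((-38,100),(-38,52)):go(bay(0,x,z),-110.76)
E
```

```text
[0.6339846  0.22238015 0.1183414 ] [-0.1 -0.7 -1.3]
heading -110.67 tilt [ 0.004  0.002 -1.   ] move [0.16 0.19 0.2 ] twist 0.1
heading -110.67 tilt [ 0.004  0.002 -1.   ] move [0.18 0.21 5.  ] twist 0.1
```

View pics/w4.png

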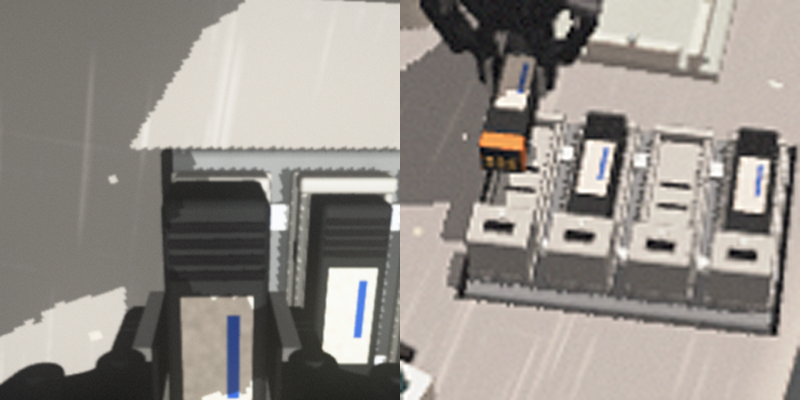

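>>> move_arm:
  rows: [0.2,0.15,3,0.1,0.2,0.15,5,0.1,0.2,0.15,5,0.1,0.2,0.15,5,0.1]
  newtons: 22

```text
clock: 8.62
tcp_pos: [0.6315, 0.2209, 0.0676]
orientation: [-1.784, 2.584, -0.0]
contact_force: [-0.2, -0.1, -2.0]
grip_width: 0.0309
gripper_force: 36.6
```

```bash
python3 - <<'E'
from h import *
o=r.get_obs();print(o['tcp_pos'],o['contact_force'].round(1),o['grip_width'])
for x,z in((-38,44.6),(-34.5,41.7),(-14.6,40.2),(-11.6,39),(-14,32.6)):go(bay(0,x,z),-110.76)
E
```

```text
[0.63154756 0.22090298 0.06757033] [-0.2 -0.1 -2. ] 0.030931589117448328
heading -110.75 tilt [ 0.001  0.001 -1.   ] move [-0.08 -0.01  0.6 ] twist 0.0
heading -110.75 tilt [ 0.001  0.001 -1.   ] move [-0.43 -0.01  0.89] twist 0.0
heading -110.75 tilt [ 0.001  0.001 -1.   ] move [-2.42 -0.01  1.04] twist 0.0
heading -110.75 tilt [ 0.001  0.001 -1.   ] move [-2.72 -0.01  1.16] twist 0.0
heading -110.75 tilt [ 0.001  0.001 -1.   ] move [-2.48 -0.01  1.8 ] twist 0.0
```

>>> move_arm:
  rows: [-0.1,0,0.4,0,-0.1,0,0.6,0,-0.2,0,0.7,0,-0.3,0,0.8,0,-0.43,0,0.9,0,-0.43,0,0.95,0,-0.43,0,0.95,0]
  newtons: 22
  fingers: 0

```text
clock: 9.5
tcp_pos: [0.633, 0.2246, 0.0588]
orientation: [-1.784, 2.584, -0.001]
contact_force: [-2.9, -0.9, 7.6]
grip_width: 0.0313
gripper_force: 38.3
```

```bash
python3 - <<'E'
from h import *
o=r.get_obs();print(o['tcp_pos'],o['contact_force'].round(1),o['moment'].round(2),o['gripper_force'])
s=r.grab_frame('side');i=r.grab_frame('wrist');c=r.grab_frame('scene')
cv2.imwrite('pics/v5.png',np.hstack([cv2.resize(c[215:315,100:200],(400,400),interpolation=2),cv2.resize(s[270:370,210:310],(400,400),interpolation=2)]));cv2.imwrite('pics/w5r.png',i)
for x,z in((-38,44.6),(-34.5,41.7),(-14.6,40.2),(-11.6,39),(-14,32.6)):go(bay(0,x,z),-110.76)
E
```

```text
[0.63296003 0.22457553 0.05875849] [-2.9 -0.9  7.6] [-0.55  0.67 -0.06] 38.33081245422363
heading -110.76 tilt [ 0.001  0.    -1.   ] move [ 0.31 -0.01 -0.29] twist -0.0
heading -110.76 tilt [ 0.001  0.    -1.   ] move [-0.04 -0.01  0.  ] twist -0.0
heading -110.76 tilt [ 0.001  0.    -1.   ] move [-2.03 -0.01  0.15] twist -0.0
heading -110.76 tilt [ 0.001  0.    -1.   ] move [-2.33 -0.01  0.27] twist -0.0
heading -110.76 tilt [ 0.001  0.    -1.   ] move [-2.09 -0.01  0.91] twist -0.0
```

View pics/v5.png

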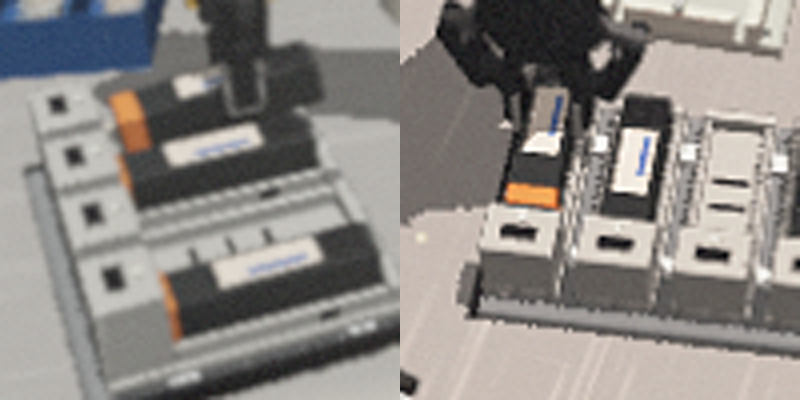

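>>> move_arm:
  rows: [-0.3,0,0.03,0,-0.6,0,0.06,0,-0.9,0,0.1,0,-1.2,0,0.12,0,-1.2,0,0.12,0]

```text
clock: 10.28
tcp_pos: [0.6377, 0.2354, 0.0571]
orientation: [-1.784, 2.584, -0.002]
contact_force: [-0.1, -1.5, 6.0]
grip_width: 0.0312
gripper_force: 38.0
```

>>> move_arm:
  rows: [-0.2,0,0.02,0,-0.4,0,0.03,0,-0.6,0,0.05,0,-0.8,0,0.05,0,-0.8,0,0.05,0]

```text
clock: 10.9
tcp_pos: [0.6394, 0.2394, 0.0567]
orientation: [1.78, -2.584, 0.005]
contact_force: [-4.7, -9.1, 12.3]
grip_width: 0.0311
gripper_force: 39.0
```

```bash
python3 - <<'E'
from h import *
o=r.get_obs();f=o['contact_force'];print(o['tcp_pos'],'bay x,y,z force',(f[:2]@BX).round(1),(f[0]*-.9351+f[1]*.3545).round(1),f[2].round(1),o['moment'].round(2))
for x,z in((-14.6,40.2),(-11.6,39),(-14,32.6)):go(bay(0,x,z),-110.76)
s=r.grab_frame('side');i=r.grab_frame('wrist');c=r.grab_frame('scene')
cv2.imwrite('pics/v6.png',np.hstack([cv2.resize(c[215:315,100:200],(260,400),interpolation=2),cv2.resize(s[270:370,210:310],(260,400),interpolation=2),cv2.resize(i[40:340,120:420],(280,400),interpolation=2)]))
E
```

```text
[0.63937592 0.23937204 0.0567385 ] bay x,y,z force -10.2 1.2 12.3 [-2.07  1.24  0.17]
heading -110.86 tilt [-0.001 -0.005 -1.   ] move [-0.42  0.07 -0.05] twist -0.1
heading -110.86 tilt [-0.001 -0.005 -1.   ] move [-0.72  0.07  0.07] twist -0.1
heading -110.86 tilt [-0.001 -0.005 -1.   ] move [-0.48  0.07  0.71] twist -0.1
```

View pics/v6.png

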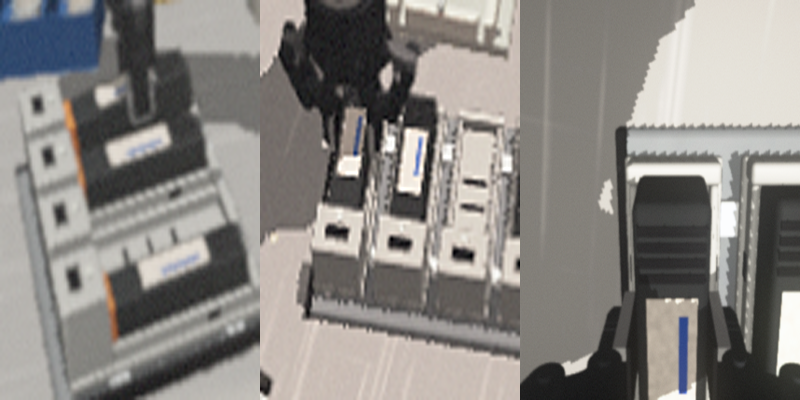

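>>> move_arm:
  rows: [-0.2,0,0,0,-0.4,0,0,0,-0.6,0,0,0,-0.7,0,0,0,-0.7,0,0,0]

```text
clock: 11.68
tcp_pos: [0.641, 0.2435, 0.0564]
orientation: [1.777, -2.582, 0.006]
contact_force: [-8.0, -13.6, 15.5]
grip_width: 0.031
gripper_force: 39.2
```

```bash
python3 - <<'E'
from h import *
o=r.get_obs();f=o['contact_force'];print(o['tcp_pos'],'bay x,y,z force',(f[:2]@BX).round(1),(f[0]*-.9351+f[1]*.3545).round(1),f[2].round(1),o['moment'].round(2))
for x,z in((-14.6,40.2),(-11.6,39),(-14,32.6)):go(bay(0,x,z),-110.76)
E
```

```text
[0.64100352 0.24353407 0.05637537] bay x,y,z force -15.6 2.7 15.5 [-2.73  1.82  0.21]
heading -110.92 tilt [-0.004 -0.008 -1.   ] move [ 0.03  0.07 -0.08] twist -0.2
heading -110.92 tilt [-0.004 -0.008 -1.   ] move [-0.27  0.07  0.04] twist -0.2
heading -110.92 tilt [-0.004 -0.008 -1.   ] move [-0.04  0.07  0.68] twist -0.2
```

>>> move_arm:
  rows: [-0.2,0,0.0,0,-0.3,0,0.1,0,-0.3,0,0.3,0,-0.3,0,0.4,0,-0.3,0,0.4,0]

```text
clock: 12.3
tcp_pos: [0.6416, 0.2454, 0.0507]
orientation: [1.775, -2.581, 0.007]
contact_force: [-5.0, -14.0, 6.1]
grip_width: 0.0308
gripper_force: 38.5
```

```bash
python3 - <<'E'
from h import *
o=r.get_obs();f=o['contact_force'];print(o['tcp_pos'],'bay x,y,z force',(f[:2]@BX).round(1),(f[0]*-.9351+f[1]*.3545).round(1),f[2].round(1),o['moment'].round(2))
for x,z in((-14.6,40.2),(-11.6,39),(-14,32.6)):go(bay(0,x,z),-110.76)
s=r.grab_frame('side');i=r.grab_frame('wrist')
cv2.imwrite('pics/w7r.png',i);cv2.imwrite('pics/s7.png',s)
E
```

```text
[0.6415601  0.24543575 0.05070103] bay x,y,z force -14.9 -0.3 6.1 [-2.63  1.14  0.11]
heading -110.97 tilt [-0.005 -0.009 -1.   ] move [ 0.23  0.06 -0.65] twist -0.2
heading -110.97 tilt [-0.005 -0.009 -1.   ] move [-0.07  0.06 -0.53] twist -0.2
heading -110.97 tilt [-0.005 -0.009 -1.   ] move [0.16 0.06 0.11] twist -0.2
```

>>> move_arm:
  rows: [0.2,0,0.15,0,0.4,0,0.2,0,0.6,0,0.2,0,0.8,0,0.2,0,0.8,0,0.2,0]

```text
clock: 13.02
tcp_pos: [0.6407, 0.2435, 0.0495]
orientation: [1.783, -2.586, 0.003]
contact_force: [1.6, -6.1, 0.9]
grip_width: 0.0312
gripper_force: 37.8
```

>>> move_arm:
  rows: [0,0,0,0,0,0,0,0,0,0,0,0,0,0,0,0,0,0,-0.5,0,0,0,-3,0,0,0,-6,0,0,0,-9,0,0,0,-9,0,0,0,-9,0]
  fingers: 0.48

```text
clock: 14.28
tcp_pos: [0.6397, 0.2451, 0.139]
orientation: [1.785, -2.585, -0.0]
contact_force: [-0.7, -0.7, -0.7]
grip_width: 0.0409
gripper_force: 0.0
```

```bash
python3 - <<'E'
from h import *
o=r.get_obs();print(o['tcp_pos'],o['contact_force'].round(1),o['grip_width'])
p=r.camera_params('wrist');np.save('w8.npy',p,allow_pickle=True)
s=r.grab_frame('side');i=r.grab_frame('wrist');c=r.grab_frame('scene');cv2.imwrite('pics/w8r.png',i)
cv2.imwrite('pics/v8.png',np.hstack([cv2.resize(c[215:315,100:200],(400,400),interpolation=2),cv2.resize(i[40:340,120:420],(400,400),interpolation=2)]))
go(bay(0,-50,60))
E
```

```text
[0.63969854 0.24511477 0.13904711] [-0.7 -0.7 -0.7] 0.04087582630832501
heading -110.74 tilt [-0.002 -0.001 -1.   ] move [ 3.63 -0.14  6.12] twist 0
```

View pics/v8.png

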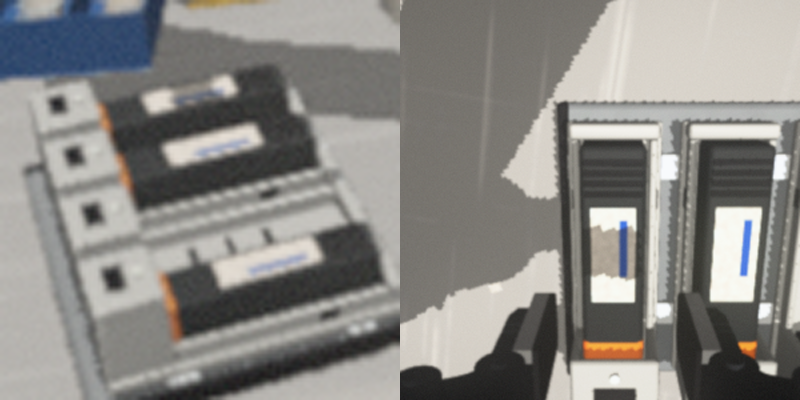

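```bash
python3 - <<'E'
from h import *
go((.57,0.13,.28),133.8);go((.52,0.03,.28),133.8);go((.45,-.12,.28),133.8);go((.3406,-.317,.28),133.8)
E
```

```text
heading -110.74 tilt [-0.002 -0.001 -1.   ] move [ 13.22   2.43 -14.16] twist 115.5
heading -110.74 tilt [-0.002 -0.001 -1.   ] move [ 24.35   3.57 -14.14] twist 115.5
heading -110.74 tilt [-0.002 -0.001 -1.   ] move [ 40.85   4.8  -14.11] twist 115.5
heading -110.74 tilt [-0.002 -0.001 -1.   ] move [ 63.15   8.05 -14.07] twist 115.5
```

>>> move_arm:
  rows: [2,1,-6,5,7,1.5,-11,15,13,2.4,-14,25,18.5,3,-14,35,24,3.5,-14,46,30,4,-14,56,36,4.5,-14,67,41,4.8,-14,77,47,5.7,-14,88,52,6.5,-14,98]
  fingers: 0.7

```text
clock: 15.68
tcp_pos: [0.3935, -0.2198, 0.279]
orientation: [-0.79, -3.04, 0.0]
contact_force: [0.3, -0.0, -0.2]
grip_width: 0.0598
gripper_force: 0.0
```

```bash
python3 - <<'E'
from h import *
print(r.get_obs()['joints'].round(2));go((.3406,-.317,.15),133.8);go((.3406,-.317,.0255),133.8)
E
```

```text
[-0.2   0.05  0.61  2.06 -0.03  1.05  1.48]
heading 150.85 tilt [-0.001  0.    -1.   ] move [ -0.12 -11.06  12.91] twist 17.1
heading 150.85 tilt [-0.001  0.    -1.   ] move [ -0.13 -11.06  25.36] twist 17.1
```

>>> move_arm:
  rows: [-0.1,-5.5,3,8,-0.1,-11.1,5,17.1,-0.1,-11.1,11,17.1,-0.1,-11.1,17,17.1,-0.1,-11.1,21,17.1,-0.1,-11.1,24,17.1,-0.1,-11.1,25.3,17.1,-0.1,-11.1,25.4,17.1,-0.1,-11.1,25.4,17.1]

```text
clock: 16.8
tcp_pos: [0.3432, -0.3163, 0.0263]
orientation: [1.223, 2.892, -0.0]
contact_force: [0.4, -0.1, 1.0]
grip_width: 0.0597
gripper_force: 0.0
```

>>> move_arm:
  rows: [0,0,0,0,0,0,0,0,0,0,0,0,0,0,0,0,0,0,0,0,0,0,0,0]
  fingers: 0
  newtons: 35

```text
clock: 17.55
tcp_pos: [0.3431, -0.3164, 0.0264]
orientation: [1.224, 2.891, -0.0]
contact_force: [-2.0, 0.1, 8.5]
grip_width: 0.031
gripper_force: 34.4
```

```bash
python3 - <<'E'
from h import *
o=r.get_obs();print(o['tcp_pos'],o['contact_force'].round(1))
go((.3406,-.317,.0255),133.8)
for X in((.45,-.12,.29),(.52,.05,.29)):go(X,-110.76)
E
```

```text
[ 0.34308448 -0.31641243  0.02643502] [-2.   0.1  8.5]
heading 134.12 tilt [ 0.002 -0.001 -1.   ] move [ 0.13 -0.22  0.09] twist 0.3
heading 134.12 tilt [ 0.002 -0.001 -1.   ] move [  6.61  21.37 -26.35] twist -115.1
heading 134.12 tilt [ 0.002 -0.001 -1.   ] move [ 13.94  38.23 -26.35] twist -115.1
```

>>> move_arm:
  rows: [0,0,-6,0,0,0,-12,0,0,0,-18,0,0,2,-24,0,2,7,-26.4,-10,4,12,-26.4,-20,5.5,17,-26.4,-30,6.6,21.4,-26.4,-40,9,27,-26.4,-50,11.3,32,-26.4,-60]

```text
clock: 18.8
tcp_pos: [0.4935, -0.0099, 0.2895]
orientation: [-0.396, 3.116, 0.001]
contact_force: [1.3, -0.3, -1.9]
grip_width: 0.031
gripper_force: 37.4
```

```bash
python3 - <<'E'
from h import *
o=r.get_obs();print(o['tcp_pos'],o['contact_force'].round(1))
for X in((.53,.12,.29),(.574,.361,.318)):go(X,-110.76)
E
```

```text
[ 0.49352472 -0.00988805  0.28947745] [ 1.3 -0.3 -1.9]
heading -165.5 tilt [-0.     0.001 -1.   ] move [-6.78 11.66 -0.05] twist -54.7
heading -165.5 tilt [-0.     0.001 -1.   ] move [-17.08  33.89  -2.83] twist -54.7
```

```bash
python3 - <<'E'
from h import *
for X in(bay(2,-38,200),bay(2,-38,100)):print(X);go(X,-110.76)
E
```

```text
[0.51952998 0.2642771  0.217     ]
heading -165.5 tilt [-0.     0.001 -1.   ] move [-9.38 25.89  7.26] twist -54.7
[0.51952998 0.2642771  0.117     ]
heading -165.5 tilt [-0.     0.001 -1.   ] move [-9.38 25.88 17.26] twist -54.7
```

>>> move_arm:
  rows: [-2,5,0,-10,-4,11,0,-20,-6,16,0,-30,-7.5,21,0,-40,-9.4,25.9,3,-50,-9.4,25.9,8,-54.7,-9.4,25.9,13,-54.7,-9.4,25.9,17.2,-54.7,-9.4,25.9,17.2,-54.7,-9.4,25.9,17.2,-54.7]

```text
clock: 20.05
tcp_pos: [0.5222, 0.2626, 0.119]
orientation: [-1.775, 2.59, -0.0]
contact_force: [0.9, 0.4, -2.1]
grip_width: 0.0309
gripper_force: 37.3
```

```bash
python3 - <<'E'
from h import *
o=r.get_obs();print(o['tcp_pos'],o['contact_force'].round(1),o['joints'].round(2))
i=r.grab_frame('wrist');cv2.imwrite('pics/w9r.png',i)
go(bay(2,-38,50.6),-110.76)
for n in('pics/w4r.png','pics/w9r.png'):
    j=cv2.imread(n);h=cv2.cvtColor(j,cv2.COLOR_BGR2HSV);m=cv2.inRange(h,(105,120,40),(130,255,255))
    k,_,s,c=cv2.connectedComponentsWithStats(m)
    print(n,[(s[q].tolist(),c[q].round(1).tolist()) for q in range(1,k) if s[q,4]>80 and s[q,0]>200])
E
```

```text
[0.52215762 0.26258863 0.11900892] [ 0.9  0.4 -2.1] [-0.71  0.48  0.17  1.9  -0.11  0.77  2.3 ]
heading -111.16 tilt [ 0.003  0.002 -1.   ] move [-0.    0.34  5.2 ] twist -0.4
pics/w4r.png [([386, 251, 9, 42, 196], [389.8, 271.5]), ([291, 277, 8, 61, 478], [294.5, 307.2])]
pics/w9r.png [([388, 253, 8, 42, 191], [391.3, 272.9]), ([290, 281, 10, 61, 461], [294.1, 310.8])]
```

>>> move_arm:
  rows: [0.1,0.29,3,-0.4,0.1,0.29,5,-0.4,0.1,0.29,5.1,-0.4,0.1,0.29,5.1,-0.4]

```text
clock: 20.6
tcp_pos: [0.5194, 0.263, 0.0682]
orientation: [-1.783, 2.583, -0.0]
contact_force: [-0.7, 0.2, -2.0]
grip_width: 0.0311
gripper_force: 37.2
```

```bash
python3 - <<'E'
from h import *
o=r.get_obs();print(o['tcp_pos'],o['contact_force'].round(1))
for x,z in((-39.3,44.6),(-35.8,41.7)):go(bay(2,x,z),-110.76)
E
```

```text
[0.51942787 0.26296562 0.06822901] [-0.7  0.2 -2. ]
heading -110.76 tilt [ 0.002  0.002 -1.   ] move [0.01 0.04 0.66] twist 0.0
heading -110.76 tilt [ 0.002  0.002 -1.   ] move [-0.34  0.04  0.95] twist 0.0
```

>>> move_arm:
  rows: [0,0,0.45,0,0,0,0.66,0,-0.1,0,0.76,0,-0.2,0,0.86,0,-0.34,0,0.96,0,-0.34,0,1.01,0,-0.34,0,1.01,0]

```text
clock: 21.48
tcp_pos: [0.52, 0.266, 0.0579]
orientation: [-1.784, 2.584, 0.001]
contact_force: [-3.2, -0.6, 9.6]
grip_width: 0.0312
gripper_force: 38.8
```

>>> move_arm:
  rows: [-0.3,0,0.03,0,-0.6,0,0.06,0,-0.9,0,0.1,0,-1.2,0,0.12,0,-1.2,0,0.12,0]

```text
clock: 22.1
tcp_pos: [0.5252, 0.2757, 0.057]
orientation: [-1.782, 2.585, -0.002]
contact_force: [-1.9, -4.0, 11.6]
grip_width: 0.0312
gripper_force: 38.9
```

```bash
python3 - <<'E'
from h import *
o=r.get_obs();f=o['contact_force'];print('bay x,y,z force',(f[:2]@BX).round(1),(f[0]*-.9351+f[1]*.3545).round(1),f[2].round(1),o['moment'].round(2))
for x,z in((-15.9,40.2),):go(bay(2,x,z),-110.76)
E
```

```text
bay x,y,z force -4.5 0.4 11.6 [-0.88  0.33 -0.05]
heading -110.83 tilt [ 0.002 -0.    -1.   ] move [-0.94  0.13 -0.02] twist -0.1
```

>>> move_arm:
  rows: [-0.2,0,0.02,0,-0.4,0.03,0.02,0,-0.6,0.05,0.03,0,-0.8,0.05,0.03,0,-0.8,0.05,0.03,0]

```text
clock: 22.72
tcp_pos: [0.5268, 0.28, 0.0566]
orientation: [1.779, -2.586, 0.005]
contact_force: [-5.1, -11.8, 17.7]
grip_width: 0.0312
gripper_force: 39.7
```

>>> move_arm:
  rows: [-0.2,0,0,0,-0.4,0,0,0,-0.6,0,0,0,-0.7,0,0,0,-0.7,0,0,0]

```text
clock: 23.35
tcp_pos: [0.5284, 0.2839, 0.0562]
orientation: [1.775, -2.583, 0.007]
contact_force: [-6.8, -18.0, 21.1]
grip_width: 0.0315
gripper_force: 40.2
```

```bash
python3 - <<'E'
from h import *
o=r.get_obs();f=o['contact_force'];print('bay x,y,z force',(f[:2]@BX).round(1),(f[0]*-.9351+f[1]*.3545).round(1),f[2].round(1),o['moment'].round(2))
for x,z in((-15.9,40.2),(-15,32.6)):go(bay(2,x,z),-110.76)
E
```

```text
bay x,y,z force -19.2 -0.0 21.1 [-3.39  1.52  0.09]
heading -111.0 tilt [-0.003 -0.008 -1.   ] move [-0.06  0.13 -0.1 ] twist -0.2
heading -111.0 tilt [-0.003 -0.008 -1.   ] move [-0.15  0.13  0.65] twist -0.2
```

>>> move_arm:
  rows: [-0.2,0,-0.05,0,-0.4,0,-0.05,0,-0.5,0,0,0,-0.5,0,0.15,0,-0.5,0,0.3,0,-0.5,0,0.4,0,-0.5,0,0.4,0]

```text
clock: 24.22
tcp_pos: [0.5294, 0.2877, 0.0502]
orientation: [1.773, -2.582, 0.008]
contact_force: [-3.7, -16.5, 6.1]
grip_width: 0.0312
gripper_force: 38.8
```

```bash
python3 - <<'E'
from h import *
o=r.get_obs();f=o['contact_force'];print('bay x,y,z force',(f[:2]@BX).round(1),(f[0]*-.9351+f[1]*.3545).round(1),f[2].round(1),o['moment'].round(2))
for x,z in((-15.9,40.2),(-15,32.6)):go(bay(2,x,z),-110.76)
E
```

```text
bay x,y,z force -16.7 -2.4 6.1 [-3.24  0.69 -0.08]
heading -111.04 tilt [-0.005 -0.01  -1.   ] move [ 0.34  0.09 -0.7 ] twist -0.3
heading -111.04 tilt [-0.005 -0.01  -1.   ] move [0.24 0.09 0.06] twist -0.3
```

Dropped in, as with the first. Relax, release, withdraw.

>>> move_arm:
  rows: [0.2,0,0.12,0,0.4,0,0.15,0,0.6,0,0.15,0,0.8,0,0.15,0,1.0,0,0.15,0,1.0,0,0.15,0]

```text
clock: 24.98
tcp_pos: [0.5283, 0.2853, 0.0495]
orientation: [-1.783, 2.585, -0.003]
contact_force: [4.7, -3.6, -6.5]
grip_width: 0.0314
gripper_force: 37.4
```

>>> move_arm:
  rows: [0,0,0,0,0,0,0,0,0,0,0,0,0,0,0,0,0,0,-0.5,0,0,0,-3,0,0,0,-6,0,0,0,-9,0,0,0,-14,0,0,0,-14,0]
  fingers: 0.48

```text
clock: 26.22
tcp_pos: [0.5292, 0.2875, 0.1939]
orientation: [-1.78, 2.579, 0.0]
contact_force: [0.1, 0.6, -0.0]
grip_width: 0.0414
gripper_force: 0.0
```

>>> move_arm:
  rows: [0,0,-6,0,-4,0,-10,0,-8,0,-10,0,-8,0,-10,0,-8,0,-10,0]

```text
clock: 26.85
tcp_pos: [0.5547, 0.3601, 0.2881]
orientation: [1.783, -2.583, 0.001]
contact_force: [-0.7, -0.7, 0.0]
grip_width: 0.0413
gripper_force: 0.0
```

```bash
python3 - <<'E'
from h import *
o=r.get_obs();print(o['tcp_pos'],o['contact_force'].round(1))
i=r.grab_frame('wrist');c=r.grab_frame('scene');s=r.grab_frame('side')
cv2.imwrite('pics/v10.png',np.hstack([cv2.resize(i[0:300,150:450],(400,400),interpolation=2),np.vstack([cv2.resize(c[215:315,100:200],(400,200),interpolation=2),cv2.resize(s[130:210,245:345],(400,200),interpolation=2)])]))
E
```

```text
[0.55466293 0.36014043 0.28809853] [-0.7 -0.7  0. ]
```

View pics/v10.png

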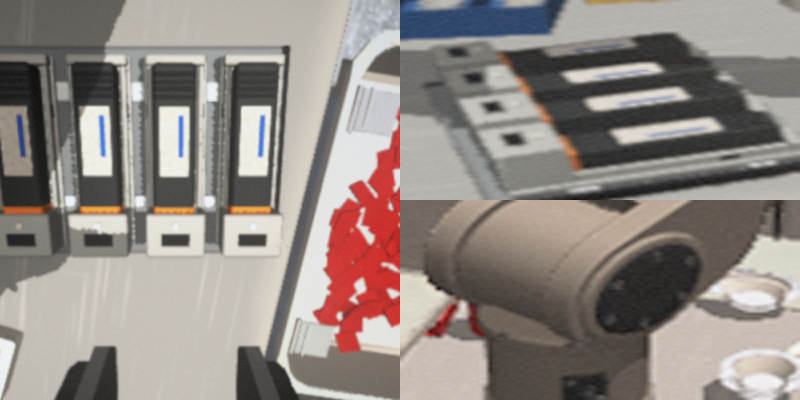

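All four packs sit in line in the last picture: labels at rows 106–178 and cap strips at row about 210 match in every bay.

```bash
python3 -c "
from bench import r
print(r.hand_in())"
```

```text
the job is handed in; nothing more can be done
None
```

Both spare packs are in the two empty bays, contact ends under the hoods and tails down behind the end stops, level with the fitted packs in the last picture, and the job was handed in at about 27 s. I didn't re-photograph the jar and the oil bottle at the end because the arm hid them from the side camera. No contact with either was planned or felt.

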